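# Turn the ball dish to the doming block

## Task

Take the brass ball dish by the wooden grip on its arched handle, lift it off its stand and give it a quarter turn, the short way round, so that its pouring lip points from the stand towards the wooden doming block. Bring the tip of the lip over the middle of the block, a few centimetres above it and without touching it, keeping the dish level all the way so that the loose steel ball stays in its middle. Finish there, still holding the dish level and at rest ready for pouring, and leave everything else where it is.

Things in the scene. Friction and masses are not known exactly. Their poses are not given: they have to be found in the camera images.
- dish: Loose brass dish, 0.15-0.3 kg, rim 104 mm across and 25 mm high, on a flat 62 mm foot; bottom a shallow cone rising 8 degrees from the middle (25 degrees beyond 25 mm radius). Origin: centre of the underside. +z up, +x to the pouring lip (26 mm wide tongue on the rim); arched wire handle in the y-z plane (feet at y = +-51 mm, top 100 mm up). Starts on the stand, lip roughly away from the robot.
- dish_grip (a point): Centre of the wooden grip on top of the dish's handle, 100 mm above the dish's origin, straight over its middle. The grip is a bar 14 mm thick (dish x), 50 mm long (dish y), 24 mm high; pinch it from above across its 14 mm, fingers closing along dish x.
- dish_seat (a point): Where the ball's centre is when it lies in the middle of the dish: 20 mm above the dish's origin.
- dish_lip (a point): Tip of the pouring lip: 78 mm from the dish's axis along dish +x, 30 mm above the dish's origin, so the dish's foot hangs 30 mm lower than the tip.
- ball_center (a point): Centre of the loose steel ball, 20 mm in diameter, 33 g, lying in the middle of the dish and free to roll.
- stand: Fixed turned wooden stand, 84 mm across, 30 mm high, with a 4 mm deep recess on top for the dish's foot (recess floor 26 mm above the table). Origin: centre of its underside, on the table; +x is, within 0.1 rad, where the lip points at the start; the doming block stands about 0.16 m off on its +y or -y side.
- doming_block: Wooden cube-like block 55 x 55 mm, 40 mm high, with round hollows worn in its faces (the top one in the middle of the top). Loose on the table, to the left or right of the stand. Origin: centre of its underside.
- steel_block: Bystander: flat plain square steel block 62 x 62 x 19 mm, loose, on the other side of the stand from the doming block. Origin: centre of its underside.
- thread_cone: Bystander: spool of black thread, 69 x 85 mm, 65 mm high, loose, beyond the stand. Origin: centre of its underside.
- loupe: Bystander: black ring-shaped eye loupe, 31 mm across, 19 mm high, loose, nearer the robot than the stand. Origin: centre of its underside.

How it is judged:
On the way, in this order (a step that is already met when the one before it is completed fails the run):
1. the dish is lifted clear of its stand, held by the gripper (z of dish in the frame of stand above 0.036 m and contact force between dish and stand below 0.05 N and contact force between the fingers and dish above 2 N), for 0.1 s.
2. in the air, the dish is turned a quarter turn (within 20 degrees) to the side of the doming block (angle between the x axis of dish and the y axis of stand, either way round below 0.35 rad and x of doming_block in the frame of dish above 0.04 m and contact force between dish and stand below 0.05 N and contact force between the fingers and dish above 2 N), for 0.1 s.
At the end, for the whole second after the job is handed in: Gripper holds the dish at rest, clear of stand and block; lip tip within 18 mm horizontally of the block's middle, 6 to 70 mm over its top; dish a quarter turn (within 20 deg) from the stand's +x, its back to the stand; level within 0.1 rad; ball within 10 mm of the dish's middle (horizontal distance between dish_lip and doming_block below 0.018 m and z of dish_lip in the frame of doming_block between 0.046 and 0.11 m and angle between the x axis of dish and the y axis of stand, either way round below 0.35 rad and x of stand in the frame of dish below -0.04 m and angle between dish's own z axis and vertical below 0.1 rad and distance between ball_center and dish_seat below 0.01 m and contact force between the fingers and dish above 2 N and contact force between dish and stand below 0.05 N and contact force between dish and doming_block below 0.05 N and linear speed of dish below 0.03 m/s); the arm keeps its last pose, push and grip.
It fails at once if the ball rolls more than 20 mm from the middle of the dish (distance between ball_center and dish_seat above 0.02 m).
It fails at once if the dish tips more than 0.2 rad (angle between dish's own z axis and vertical above 0.2 rad).
It fails at once if the dish is turned the long way round, its lip away from the doming block (x of doming_block in the frame of dish below -0.11 m).
It fails at once if the doming block or a bystander is moved more than 15 mm (distance of any of doming_block, steel_block, thread_cone, loupe from where it was at the start of the episode above 0.015 m).
It also fails if it takes over 43 s, if anything falls off the work surface, if the arm or the gripper's body presses on something with over 40 N, if the wrist force passes 120 N, or if a joint passes its speed limit or range.

## Robot

A 6-joint arm with a two-finger parallel gripper is mounted at the origin on a cart in front of the work surface, level with it; the furniture and walls round the work are solid. World frame = base frame: x ahead of the robot, y to its left, z up, the work surface at z = 0. Lengths are in m, angles in rad, forces in N, time in s.
With the tool pointing down it reaches from about 0.3 to 0.775 m from the base axis. Payload 14.6 kg.
Tool frame: the origin (TCP) lies midway between the tips of the shut fingers; the grasp point (between the pads) lies 19 mm behind it; z points along the fingers, y is the line along which they close (so a half turn about z gives the same grasp; the last joint's range is limited). The gripper opens to 85 mm and grips with 20 to 120 N. Pads are 22 mm wide; open, the fingers measure 114 mm over their backs; the gripper's body (76 mm by 85 mm) begins 54 mm behind the grasp point. The pads swing forward as they close: fully open they stand 13 mm farther back than shut.
Start: joints at [-1.33, 0.3, 1.521, -0, 1.321, -0.067], TCP at [0.167, -0.524, 0.196] pointing down, gripper open.
Joint ranges: [-3.03, 3.03], [-0.79, 2.21], [0.23, 2.52], [-1.04, 4.18], [0, 3.07], [-2.55, 2.55]. Speed limits (rad/s): [2.22, 2.22, 2.57, 3.14, 3.14, 3.14].

## Interface

Orientations are given as a rotation vector (axis times angle).
In Python, from workcell import bot, gripper_to, eyes, workorder, models, current_time, current_joint_positions, current_joint_vel, current_tau, current_tool_pos, current_eef_rot, current_contact_force, current_wrist_torque, current_width, current_gripper_force gives the robot as it stands. Calls block until the motion is done:
- bot.reach(position, orientation): joint-space move of the TCP to a pose.
- bot.movel(position, frame=None, max_speed=0.15, guard=None): straight line of the TCP; frame=None keeps the orientation; max_speed is the mean speed in m/s. With guard (N) it stops when the force on the tool has changed by that much, and returns True; else False.
- bot.set_joints(angles): joint-space move.
- gripper_to(opening): finger opening in m; the grip force is fixed at half the most; returns when the fingers have stopped.
- bot.dwell(seconds).
- bot.solve_ik(position, orientation): joint angles nearest the present ones, or None.
- eyes.camera(name): name is "scene" or "top" or "wrist"; returns the picture (480x640x3 uint8, red, green, blue); there is no depth.
- eyes.camera_params(name): a dict with "camera_matrix" (3x3 intrinsics, pixels), "view" (4x4, takes a point from world to camera coordinates). Camera axes: x right, y up, looking along -z (the intrinsics and any distortion apply to the point x, -y, -z); pixel columns grow to the right and rows downward; lengths in m; the calibration is good to about 2 mm. A picture is of the moment at which its call begins: read the wrist's pose just before it. camera_params takes no time and is no camera call; for the wrist camera it gives the pose at the moment of the call.
A pose or a line that the arm cannot do raises bot.PlanningError and nothing moves.
- workorder.finish_job(): hands the job in; it is judged then, once.
Trained networks look in the newest picture that a camera, given by its name, has taken for a name from the list of things; names that differ only in an ending like _2 or _b are one class to them, and where a whole thing is asked for, a point or a joint stands for the part that bears it (a point fixed in the world has none). Each returns a list of dicts, best first, with "p" (0 to 1); they miss things now and then, are a little off and sometimes report something else, mostly with a low value. They report only what shows in the picture. A call takes as long as a camera call.
- models.boxes_of(camera, name): "point" ([column, row] in pixels, amid what is visible of it).
- models.trace(camera, name): "region" (480x640 bool, what is visible of it) and "point" ([column, row] in pixels, amid what is visible of it).
- models.mark_of(camera, name): "point" ([column, row] in pixels: a listed point, or the origin of a listed thing).
Readings, each from a call of its own:
- current_time(): time.
- current_joint_positions(): joint angles.
- current_joint_vel(): joint speeds.
- current_tau(): joint torques, N m.
- current_tool_pos(): TCP position.
- current_eef_rot(): TCP orientation.
- current_contact_force(): force on the tool from outside, world axes, zero at the start.
- current_wrist_torque(): the same for the moment, N m.
- current_width(): finger opening in m.
- current_gripper_force(): force on a finger pad.
Only numpy, scipy, OpenCV 4.12 (cv2) and the standard library are available. Lean on these libraries where they do the work, as an engineer would, in place of code of your own. Each camera call takes 0.05 s, during which the arm holds its last target. There are 200 camera calls.

## Working session

There is one attempt and no reset: what is moved stays moved. The work goes in short steps, each a Python script; the robot and the scene stay as the last script left them, time stands still between calls to the robot, and variables do not carry over. Pictures are saved under pics/ and viewed, at most 10 in all, crops included, and the job is handed in when it is done.

```bash
mkdir -p pics
cat > h.py <<'E'
import numpy as np, cv2
from workcell import *
def proj_params(c):
    P=eyes.camera_params(c); return P,np.array(P["camera_matrix"]),np.array(P["view"])
def ray(c,px):
    P,K,V=proj_params(c)
    d=P.get("distortion",P.get("dist_coeffs"))
    u=cv2.undistortPoints(np.array([[px]],float),K,None if d is None else np.array(d,float))[0,0]
    R=V[:3,:3]; o=-R.T@V[:3,3]; return o,R.T@np.array([u[0],-u[1],-1])
def at_z(c,px,z):
    o,d=ray(c,px); return o+d*(z-o[2])/d[2]
def tri(obs):
    A=np.zeros((3,3));b=np.zeros(3)
    for c,px in obs:
        o,d=ray(c,px); d=d/np.linalg.norm(d); M=np.eye(3)-np.outer(d,d); A+=M;b+=M@o
    return np.linalg.solve(A,b)
E
python3 - <<'E'
from h import *
np.set_printoptions(precision=4,suppress=True)
for c in("scene","top"):
    P=eyes.camera_params(c);print(c,{k:v for k,v in P.items() if k not in("view",)}, -np.array(P["view"])[:3,:3].T@np.array(P["view"])[:3,3])
ims={c:eyes.camera(c) for c in("scene","top")}
for c in ims: cv2.imwrite(f"pics/{c}0.png",ims[c][:,:,::-1])
Z={"dish":.026,"dish_grip":.126,"dish_lip":.056,"ball_center":.046,"stand":0,"doming_block":0,"steel_block":0,"thread_cone":0,"loupe":0}
for n,z in Z.items():
    obs=[]
    for c in ims:
        r=models.mark_of(c,n)
        if r: obs.append((c,r[0]["point"])); print(n,c,[(np.round(q["point"],1),round(q["p"],2)) for q in r[:2]],at_z(c,r[0]["point"],z))
    if len(obs)==2: print("   tri",tri(obs))
print(current_time(),current_tool_pos(),current_eef_rot())
E
```

```text
scene {'camera_matrix': array([[619.0808,   0.    , 317.6363],
       [  0.    , 619.0808, 232.2691],
       [  0.    ,   0.    ,   1.    ]])} [-0.1773  0.584   0.4939]
top {'camera_matrix': array([[542.4109,   0.    , 323.5136],
       [  0.    , 542.4109, 256.0201],
       [  0.    ,   0.    ,   1.    ]])} [0.3534 0.1751 1.0185]
dish scene [(array([311.5, 285.1]), 0.95)] [0.5259 0.199  0.026 ]
dish top [(array([308. , 264.3]), 0.74)] [0.5312 0.1964 0.026 ]
   tri [0.5317 0.1962 0.0223]
dish_grip scene [(array([312.9, 221.8]), 0.97)] [0.531  0.1912 0.126 ]
dish_grip top [(array([309.9, 256. ]), 0.88)] [0.5275 0.1913 0.126 ]
   tri [0.5277 0.192  0.1274]
dish_lip scene [(array([271.9, 252.1]), 0.74)] [0.6012 0.2262 0.056 ]
dish_lip top [(array([293.9, 221.5]), 0.92), (array([391.8, 254.9]), 0.56)] [0.605  0.2229 0.056 ]
   tri [0.606  0.2235 0.0531]
ball_center scene [(array([313.3, 273.1]), 0.56)] [0.525  0.1959 0.046 ]
ball_center top [(array([311.4, 261.5]), 0.66)] [0.5329 0.1899 0.046 ]
   tri [0.5342 0.1903 0.0399]
stand scene [(array([313.2, 298.3]), 0.61)] [0.5291 0.1949 0.    ]
doming_block scene [(array([386.5, 267. ]), 0.67), (array([312.6, 269.9]), 0.5)] [0.551  0.0428 0.    ]
doming_block top [(array([389.4, 256.5]), 0.8)] [0.5531 0.0414 0.    ]
   tri [ 0.5534  0.0411 -0.0016]
steel_block scene [(array([237.3, 342. ]), 0.87)] [0.4851 0.3387 0.    ]
steel_block top [(array([229.2, 290.7]), 0.96), (array([308.5, 254.7]), 0.51)] [0.4832 0.3447 0.    ]
   tri [0.4817 0.3422 0.0037]
thread_cone top [(array([279.7, 192.9]), 0.62)] [0.6769 0.2548 0.    ]
loupe scene [(array([364.7, 317.1]), 0.6)] [ 0.4453  0.1572 -0.    ]
loupe top [(array([328. , 313.4]), 0.67), (array([306.7, 255.3]), 0.39)] [0.4429 0.1579 0.    ]
   tri [0.443  0.1583 0.0016]
1.0 [ 0.1666 -0.5241  0.1957] [ 3.1044  0.4816 -0.    ]
```

View pics/top0.png

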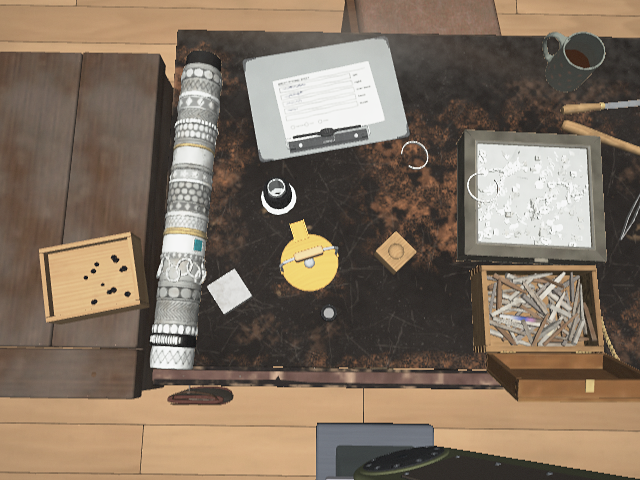

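View pics/scene0.png

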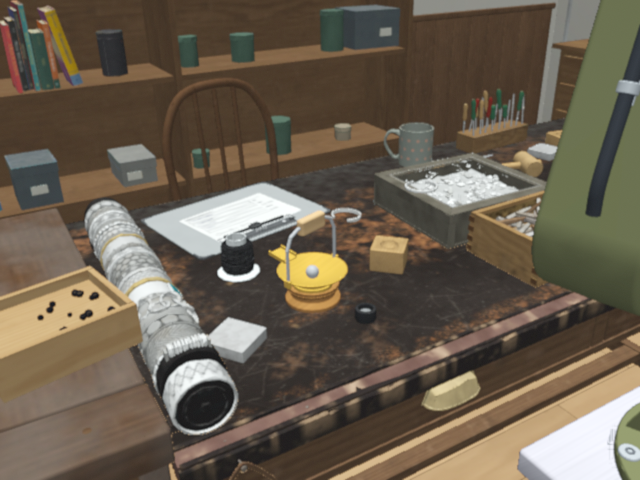

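The top view shows the dish at (310,262) with its lip at (295,222), the doming block at (396,252), the steel block at (229,291), the spool at (278,195) and the loupe at (328,313). The scene view agrees. The block is on the -y side and the dish yaw is about 0.36. Next I move over the grip and refine with the wrist camera.

```bash
cat >> h.py <<'E'
from scipy.spatial.transform import Rotation as Ro
def ori(yaw,flip=0):   # tool z down, tool y along yaw (+pi if flip)
    y=np.array([np.cos(yaw),np.sin(yaw),0])*(-1 if flip else 1); z=np.array([0,0,-1.]); x=np.cross(y,z)
    return Ro.from_matrix(np.c_[x,y,z]).as_rotvec()
np.set_printoptions(precision=4,suppress=True)
E
python3 - <<'E'
from h import *
for c,z in(("top",.04),("scene",.04)):
    eyes.camera(c); r=models.trace(c,"doming_block")[0]; print("block",c,r["p"],np.round(r["point"]))
for f in(0,1):
    for p,y in(((.529,.193,.3),.36),((.529,.193,.107),.36),((.529,.115,.136),-1.25)):
        print(f,y,bot.solve_ik(p,ori(y,f)))
best=min((0,1),key=lambda f:max(abs(np.array([bot.solve_ik((.529,.193,.3),ori(.36,f)),bot.solve_ik((.529,.115,.136),ori(-1.25,f))],dtype=float)[:,5])) if bot.solve_ik((.529,.193,.3),ori(.36,f)) is not None and bot.solve_ik((.529,.115,.136),ori(-1.25,f)) is not None else 9)
print("flip",best)
bot.movel((.167,-.524,.33))
gripper_to(.085)
bot.reach((.46,.17,.32),ori(.36,best))
im=eyes.camera("wrist"); cv2.imwrite("pics/w1.png",im[:,:,::-1])
Z={"dish_grip":.126,"dish_lip":.056,"ball_center":.046,"dish":.026,"doming_block":0}
for n,z in Z.items():
    r=models.mark_of("wrist",n)
    if r: print(n,np.round(r[0]["point"],1),round(r[0]["p"],2),at_z("wrist",r[0]["point"],z))
r=models.trace("wrist","dish_grip")
print(current_time(),current_tool_pos(),current_joint_positions())
E
```

```text
block top 0.58 [393. 253.]
block scene 0.65 [387. 258.]
0 0.36 [ 0.2848  0.2751  1.3139 -0.      1.5526 -0.0752]
0 0.36 [ 0.2848  0.4154  1.5808 -0.      1.1454 -0.0752]
0 -1.25 [ 0.1464  0.3371  1.6166 -0.      1.1879  1.3964]
1 0.36 None
1 0.36 None
1 -1.25 [ 0.1464  0.3371  1.6166 -0.      1.1879 -1.7452]
flip 0
dish_grip [386.5 201.9] 0.98 [0.531 0.194 0.126]
dish_lip [443.7 188.9] 0.7 [0.6052 0.2224 0.056 ]
ball_center [373.1 185.7] 0.74 [0.5292 0.1962 0.046 ]
dish [371.6 187.7] 0.62 [0.5327 0.1913 0.026 ]
doming_block [340.6 295.2] 0.82 [0.5579 0.031  0.    ]
5.4667 [0.4601 0.1699 0.32  ] [ 0.279   0.0986  1.4768  0.      1.5662 -0.0807]
```

View pics/w1.png

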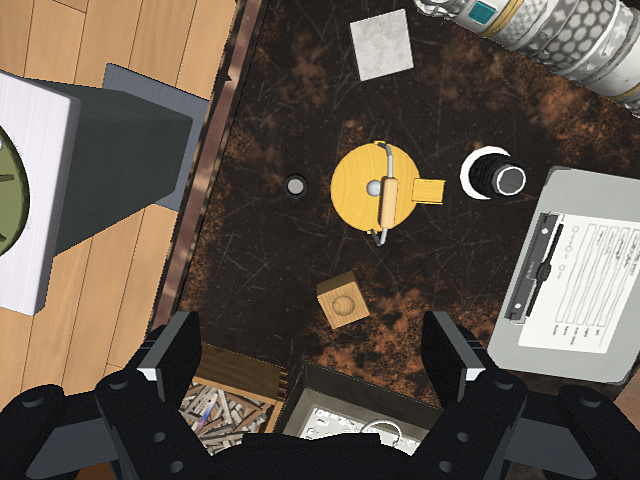

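The wrist view shows the grip bar from (391,178) to (387,226), the lip tip at (444,191), the ball at (374,188) and the block's top hollow at (344,306). I'll convert these to positions and an accurate yaw.

Run:
```python
from h import *
# grip bar direction from segmentation of brown bar in wrist image
r=models.trace("wrist","dish_grip"); 
if r:
    m=r[0]["region"]; print("grip mask",m.sum(),r[0]["point"])
im=cv2.imread("pics/w1.png"); sub=im[165:240,375:402].astype(int)
mask=((sub[:,:,2]>140)&(sub[:,:,2]<235)&(sub[:,:,0]>75)).astype(np.uint8)
print(mask.sum())
n,l,s,c=cv2.connectedComponentsWithStats(mask); i=1+np.argmax(s[1:,4]); ys,xs=np.where(l==i)
rect=cv2.minAreaRect(np.c_[xs+375,ys+165].astype(np.float32)); print("rect",rect)
a=at_z("wrist",(391,178),.132);b=at_z("wrist",(387,226),.132);d=a-b;print("grip yaw",np.arctan2(-d[0],d[1]),np.linalg.norm(d),(a+b)/2)
box=cv2.boxPoints(rect); 
P=np.array([at_z("wrist",q,.132)[:2] for q in box]);e=[P[1]-P[0],P[2]-P[1]];d=max(e,key=np.linalg.norm);d=d*np.sign(d[1]);print("rect yaw",np.arctan2(-d[0],d[1]),[np.linalg.norm(q) for q in e],P.mean(0))
print("lip",at_z("wrist",(444,191.5),.056),"ball",at_z("wrist",(374,188),.046))
print("block top wrist",at_z("wrist",(343.5,306),.04),"top",at_z("top",(396,252),.04))
```

```text
grip mask 6882 [379.8, 186.2]
381
rect ((389.0410461425781, 209.04917907714844), (14.757325172424316, 61.11162567138672), 5.194429397583008)
grip yaw 0.3396786965176325 0.047441877786337655 [0.5317 0.1956 0.132 ]
rect yaw 0.3268946522751343 [np.float64(0.060812807555468695), np.float64(0.014143434745269603)] [0.5347 0.1889]
lip [0.6068 0.2202 0.056 ] ball [0.5312 0.1943 0.046 ]
block top wrist [0.5574 0.0348 0.04  ] top [0.5539 0.0344 0.04  ]
```

Run:
```python
from h import *
bot.reach((.5305,.194,.22),ori(.345))
for k in range(2):
    im=eyes.camera("wrist")
    for n,z in {"dish_grip":.126,"dish_lip":.056,"ball_center":.046}.items():
        r=models.mark_of("wrist",n)
        if r: print(n,np.round(r[0]["point"],1),round(r[0]["p"],2),at_z("wrist",r[0]["point"],z))
cv2.imwrite("pics/w2.png",im[:,:,::-1])
print(current_time(),current_tool_pos())
```

```text
dish_grip [311.3 226. ] 0.63 [0.5312 0.195  0.126 ]
dish_lip [396.8 204.6] 0.96 [0.605  0.2222 0.056 ]
dish_grip [308.9 222.5] 0.56 [0.5283 0.1971 0.126 ]
dish_lip [394.8 204.2] 0.55 [0.6023 0.222  0.056 ]
6.4833 [0.5305 0.194  0.2208]
```

View pics/w2.png

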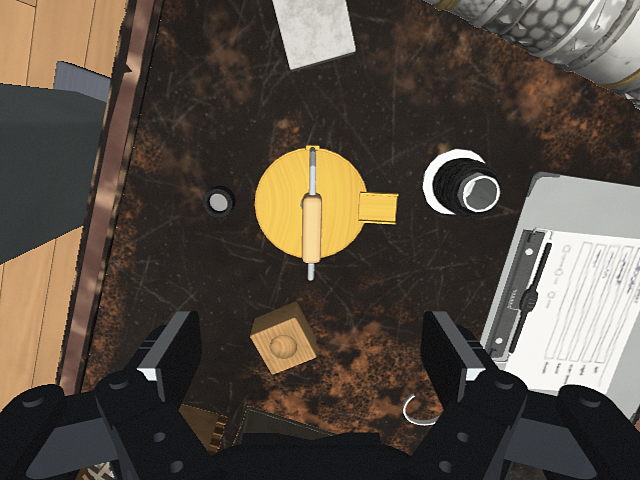

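The wrist view shows the grip bar upright and centred at column 312, midway between the fingers. The block hollow is at (284,346). The fingers are aligned, so I descend and grip.

Run:
```python
from h import *
print("block",at_z("wrist",(284,346),.04), "hollow bbox ctr top face",at_z("wrist",(284,342),.04))
O=ori(.335)
bot.movel((.5305,.194,.107),O,max_speed=.06,guard=8)
print(current_tool_pos(),current_contact_force())
gripper_to(0.0)
print("w",current_width(),current_gripper_force(),current_contact_force(),current_time())
im=eyes.camera("scene"); cv2.imwrite("pics/s1.png",im[:,:,::-1])
```

```text
block [0.5567 0.0366 0.04  ] hollow bbox ctr top face [0.5552 0.0413 0.04  ]
[0.5306 0.194  0.1073] [-0.1198  0.9748 -0.1514]
w 2.051329809351561e-05 0.0 [ 1.0177 -0.0322  0.4264] 9.2833
```

View pics/s1.png

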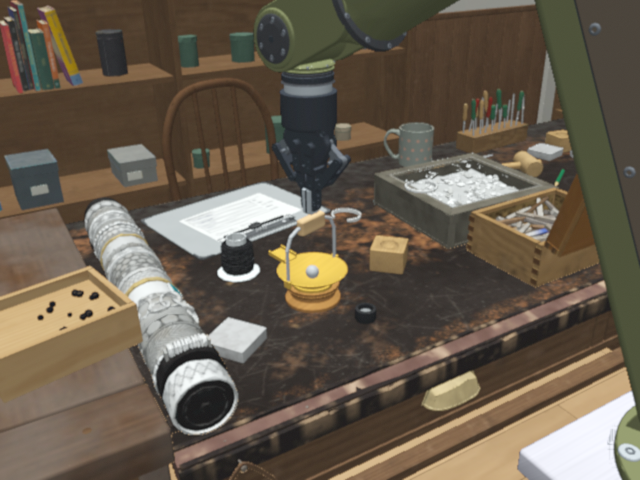

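The fingers closed on nothing. In the scene view the tips are at about (313,210), above or behind the grip at (313,222). I'll compare the projected TCP with this picture and look from the wrist.

Run:
```python
from h import *
def pr(c,p):
    P,K,V=proj_params(c); q=V[:3,:3]@np.array(p)+V[:3,3]; u=K@np.array([q[0],-q[1],-q[2]]); return u[:2]/u[2]
print(current_tool_pos(),current_eef_rot(),ori(.335),current_joint_positions())
T=current_tool_pos()
for z in(.107,.126,.15,.18): print(z,pr("scene",(T[0],T[1],z)),pr("top",(T[0],T[1],z)))
A=eyes.camera("wrist"); B=eyes.camera("scene")[140:300,230:400]
cv2.imwrite("pics/c1.png",np.hstack([cv2.resize(A,(400,300)),cv2.resize(B,(319,300),interpolation=cv2.INTER_CUBIC)])[:,:,::-1])
```

```text
[0.5305 0.194  0.107 ] [-1.82   -2.5607  0.0001] [1.82   2.5607 0.    ] [ 0.2857  0.419   1.5756 -0.      1.147  -0.0492]
0.107 [311.6812 234.3113] [308.5403 256.3625]
0.126 [311.3789 222.364 ] [308.3431 254.1998]
0.15 [310.9892 206.9553] [308.0821 251.3377]
0.18 [310.4889 187.1784] [307.7356 247.5389]
```

View pics/c1.png

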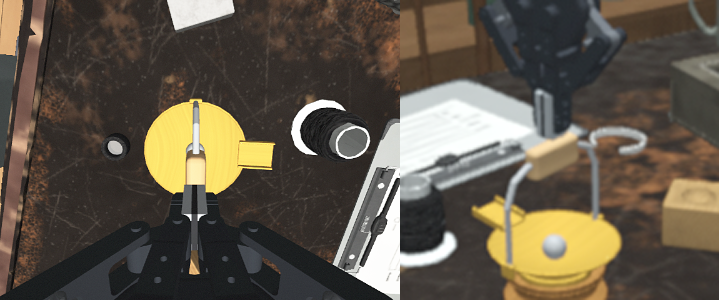

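The wrist crop shows the fingers shut over the grip bar's near end at about (195,190). In the scene crop the tips end near (545,138), just at the grip's top edge. I'll check numerically where the fingertips should appear in each view.

Run:
```python
from h import *
def pr(c,p):
    P,K,V=proj_params(c); q=V[:3,:3]@np.array(p)+V[:3,3]; u=K@np.array([q[0],-q[1],-q[2]]); return u[:2]/u[2]
T=current_tool_pos(); P,K,V=proj_params("wrist"); print("wrist cam",-V[:3,:3].T@V[:3,3],K[0])
yd=np.array([-np.sin(.335),np.cos(.335),0])
print("TCP wrist",pr("wrist",T))
for g in((.5305,.194,.126),):
    for s in(-.025,0,.025):
        for z in(.114,.138): q=np.array(g)+s*yd;q[2]=z;print("grip",s,z,pr("wrist",q),pr("scene",q))
print("scene tip px -> z=.107",at_z("scene",(308,214),.107),"z=.14",at_z("scene",(308,214),.14))
for n in("dish_grip","dish_lip","ball_center","dish"):
    for c in("top","scene"):
        eyes.camera(c); r=models.mark_of(c,n); print(n,c,[(np.round(k["point"],1),round(k["p"],2)) for k in r[:2]])
w=eyes.camera("wrist"); t=eyes.camera("top")[215:295,270:350]
cv2.imwrite("pics/c2.png",np.hstack([w[200:480,150:480],cv2.resize(t,(280,280),interpolation=cv2.INTER_CUBIC)])[:,:,::-1])
```

```text
wrist cam [0.505  0.2673 0.2854] [384.0822   0.     310.73  ]
TCP wrist [310.5462 278.9212]
grip -0.025 0.114 [310.5914 329.9746] [322.7926 224.2677]
grip -0.025 0.138 [310.5908 358.2786] [322.5431 209.2594]
grip 0 0.114 [310.563  284.7195] [311.5598 229.9347]
grip 0 0.138 [310.5583 308.0369] [311.1744 214.7042]
grip 0.025 0.114 [310.5321 235.6124] [299.8922 235.8211]
grip 0.025 0.138 [310.5228 252.8939] [299.3605 220.3623]
scene tip px -> z=.107 [0.5972 0.1629 0.107 ] z=.14 [0.5311 0.1988 0.14  ]
dish_grip top []
dish_grip scene [(array([310.5, 221.1]), 0.67)]
dish_lip top []
dish_lip scene [(array([275.3, 251.6]), 0.68)]
ball_center top []
ball_center scene [(array([313.2, 273.1]), 0.52)]
dish top []
dish scene [(array([311.7, 282.2]), 0.88)]
```

View pics/c2.png

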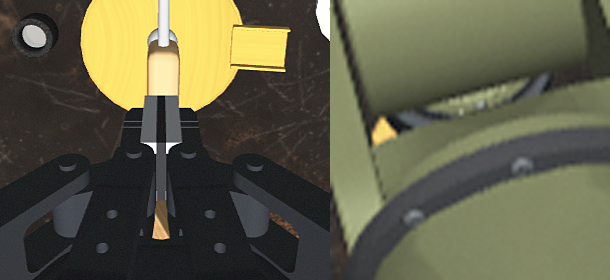

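The wrist crop and the scene view agree: the shut fingertips end about z = 0.14, which is above the grip, although the TCP reads 0.107. The dish has not moved. With the open fingers 33 mm lower, either reading leaves clearance: the body stays above 0.147 and the tips above 0.074. I'll open, lower with a guard and close again.

Run:
```python
from h import *
gripper_to(.085); print("open",current_width())
print(bot.movel((.5305,.194,.076),max_speed=.04,guard=5),current_tool_pos(),current_contact_force())
gripper_to(0.0)
print("w",current_width(),current_gripper_force(),current_contact_force(),current_time())
```

```text
open 0.08514030311729263
False [0.5306 0.194  0.0762] [ 0.2096  0.2782 -0.0941]
w 0.012722488856137781 59.24428403377533 [0.8138 0.6187 0.3897] 12.6917
```

The grip holds: 12.7 mm opening and 59 N on the pad. Next is a gentle lift and a check.

Run:
```python
from h import *
bot.movel((.5305,.194,.111),max_speed=.03)
bot.dwell(.3)
print("w",current_width(),current_gripper_force(),current_contact_force(),current_wrist_torque(),current_time(),current_tool_pos())
im=eyes.camera("scene")
for n,z in {"dish_grip":.161,"dish_lip":.091,"ball_center":.081,"dish":.061}.items():
    r=models.mark_of("scene",n)
    if r: print(n,np.round(r[0]["point"],1),round(r[0]["p"],2),at_z("scene",r[0]["point"],z))
cv2.imwrite("pics/s2.png",im[:,:,::-1])
```

```text
w 0.01306253012407803 58.7925785779953 [ 0.15   -0.4057 -2.5584] [ 0.0286 -0.032  -0.0123] 14.3083 [0.5305 0.194  0.1109]
dish_grip [312.6 199. ] 0.64 [0.5316 0.1904 0.161 ]
dish_lip [271.1 230.8] 0.64 [0.6037 0.2243 0.091 ]
ball_center [312. 254.] 0.48 [0.5203 0.1999 0.081 ]
dish [314.8 263.2] 0.73 [0.5263 0.1923 0.061 ]
```

View pics/s2.png

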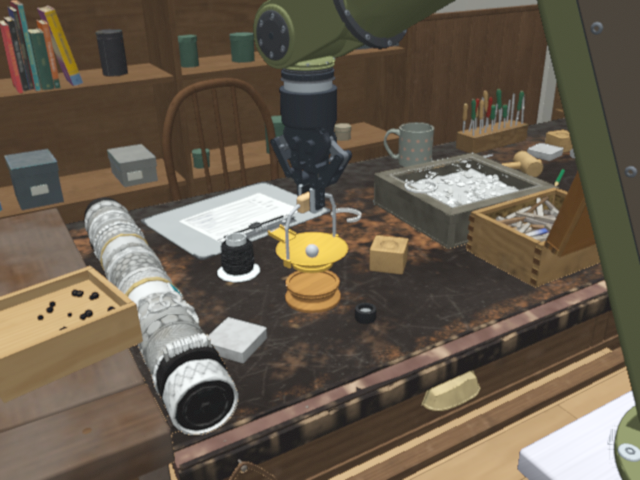

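The scene shows the dish hanging level and clear of the stand at (312,290), with the ball at (312,250) in its middle. Now one slow combined turn and move.

Run:
```python
from h import *
yaw=-1.25; B=np.array([.5555,.036]); c=B-.078*np.array([np.cos(yaw),np.sin(yaw)])
bot.movel((c[0],c[1],.111),ori(yaw),max_speed=.014)
bot.dwell(.3)
print("w",current_width(),current_gripper_force(),current_contact_force(),current_time(),current_tool_pos(),c)
for cam in("scene","top","wrist"):
    im=eyes.camera(cam); cv2.imwrite(f"pics/e_{cam}.png",im[:,:,::-1])
    for n,z in {"dish_grip":.161,"dish_lip":.091,"ball_center":.081,"dish":.061,"doming_block":0,"stand":0}.items():
        r=models.mark_of(cam,n)
        if r: print(cam,n,np.round(r[0]["point"],1),round(r[0]["p"],2),at_z(cam,r[0]["point"],z))
a=cv2.imread("pics/e_scene.png")[150:330,220:460];b=cv2.imread("pics/e_wrist.png")
cv2.imwrite("pics/e.png",np.hstack([cv2.resize(a,(400,300),interpolation=cv2.INTER_CUBIC),cv2.resize(b,(400,300))]))
```

```text
w 0.012932334833447669 58.793874979019165 [-0.7103 -0.0256 -2.6733] 21.0083 [0.5309 0.11   0.111 ] [0.5309 0.11  ]
scene dish_grip [385.4 216.3] 0.72 [0.4277 0.139  0.161 ]
scene dish_lip [386.9 215.3] 0.82 [0.5568 0.0411 0.091 ]
scene ball_center [362.1 238.4] 0.66 [0.5247 0.11   0.081 ]
scene dish [357.1 250.2] 0.92 [0.5284 0.1164 0.061 ]
scene doming_block [386.5 266.6] 0.97 [0.5522 0.042  0.    ]
scene stand [311.4 297.6] 0.61 [0.5323 0.1962 0.    ]
top doming_block [394.7 253.3] 0.57 [0.5595 0.0311 0.    ]
top stand [309.  267.3] 0.71 [0.5301 0.195  0.    ]
wrist dish_grip [309.2 331.4] 0.74 [0.5318 0.1102 0.161 ]
wrist dish_lip [453.  262.4] 0.6 [0.5578 0.0355 0.091 ]
wrist ball_center [308.8 258.2] 0.92 [0.5314 0.1108 0.081 ]
wrist dish [310.3 247.9] 0.86 [0.5312 0.1098 0.061 ]
wrist doming_block [413.5 222.3] 0.89 [0.5567 0.0336 0.    ]
wrist stand [204.1 187.7] 0.65 [0.5317 0.1949 0.    ]
```

View pics/e.png

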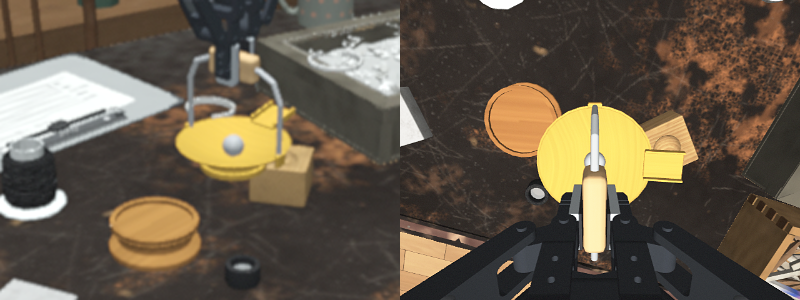

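The scene crop shows the dish level with the ball in its middle at (233,145), clear of the stand, with its lip over the block. The wrist view shows the lip at (663,165) overlapping the block. The measured lip tip is within about 5 mm of the block's middle, about 5 cm above it. I'm handing in.

Run:
```python
from h import *
print(np.abs(current_joint_vel()).max(),current_gripper_force(),current_time())
print(workorder.finish_job())
```

```text
0.0035447778894124285 58.776567578315735 22.0583
the job is handed in; nothing more can be done
None
```

I handed the job in at 22 s of the 43 s allowed (the judge's verdict was not shown): the dish is held level and at rest, turned a quarter turn, with its lip tip within about 5 mm of the block's middle and about 5 cm above it, and the ball in its middle; the first grasp closed empty above the grip, so I lowered 31 mm and gripped again.

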